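# Back the carving indexer off by one notch

### The arm

A 6-joint arm with a two-finger parallel gripper is mounted at the origin on a cart in front of the work surface, level with it; the furniture and walls round the work are solid. World frame = base frame: x ahead of the robot, y to its left, z up, the work surface at z = 0. Lengths are in m, angles in rad, forces in N, time in s.
With the tool pointing down it reaches from about 0.35 to 0.85 m from the base axis. Payload 8.1 kg.
Tool frame: the origin (TCP) lies at the very end of the fingers, on their centre line; the grasp point (between the pads) lies 19 mm behind it (robot.pinch_z is the distance from the TCP to the grasp point, in m); x points along the fingers, z is the direction in which the jaws open and shut, and the axes are right-handed (so a half turn about x gives the same grasp; the last joint's range is limited). The gripper opens to 93 mm and grips with 3 to 60 N. Pads are 15 mm wide; open, the fingers measure 128 mm over their backs; the gripper's body (75 mm by 188 mm) begins 65 mm behind the grasp point.
Start: joints at [-1.348, 0.13, 1.488, -0, 1.523, -0.085], TCP at [0.182, -0.572, 0.219] pointing down, gripper open.
Joint ranges: [-2.96, 2.96], [-0.89, 2.26], [0.02, 2.5], [-1.34, 4.48], [0, 2.73], [-2.66, 2.66]. Speed limits (rad/s): [2.39, 2.39, 2.79, 3.14, 3.14, 3.14].

### API

Orientations are given as a rotation vector (axis times angle).
In Python, from plant import robot, optics, ticket gives the robot as it stands.
- The arm moves only by the tool jog_arm, never from a script. Its argument "targets" is a list of rows, each a list of 7 numbers: the shift along the tool's x, y, z in cm, then the turn, a rotation vector about the tool's x, y, z in degrees, then the closure, from 0 (fully open) to 1 (shut). In form: [[dx, dy, dz, ax, ay, az, grip], ...]. A call has 1 to 5 rows; each row is the pose to reach, as a shift and turn from the pose measured when the call began, along the tool's axes at that moment; what a row does not reach only later rows make up. A row lasts 1/8 s, in which the tool goes at most 62.5 mm and 10.7 degrees, less where a joint would pass 70% of its speed; a pose out of reach is approached as far as the arm can. A call with a gripper value outside its range is refused whole. The fingers move at their own pace and stop on an object; "squeeze" is the grip in N (left out, the last holds). Time passes only in rows, so rows that repeat a pose let the fingers close. It gives the time, the measured TCP pose, the force and the opening at its end, in the units of the state.
- robot.read_state(): the state, without advancing time (a new reading comes with each control period).
- optics.read_camera(name): name is "side" or "top" or "wrist"; returns a dict with "frame" (400x640x3 uint8, red, green, blue), "vertical_fov" (degrees; the focal length in pixels is half the picture's height over the tangent of half this angle, whatever the lens; pixels are square), "cx", "cy" (the principal point, pixels), "k1" (the pictures are not rectified: a ray, as slopes to the right and down, at radius r is drawn at 1 + k1 r^2 times it, then the intrinsics apply), "R" (3x3) and "t" (3): a world point X has camera coordinates R X + t. Camera axes: x right, y down, z forward; pixel columns grow to the right and rows downward; lengths in m; the calibration is good to about 2 mm. A picture is of the moment at which its call begins. There is no depth.
- ticket.close_job(): hands the job in, once; it reports no verdict.
The state is a dict: "t": time; "q": joint angles; "dq": joint speeds; "joint_torque": joint torques, N m; "tool_pos": TCP position; "orientation": TCP orientation; "force": force on the tool from outside, world axes, zero at the start; "wrist_torque": the same for the moment, N m; "opening": finger opening in m.
Only numpy, scipy, OpenCV 4.12 (cv2) and the standard library are available. Lean on these libraries where they do the work, as an engineer would, in place of code of your own. Each camera call takes 0.05 s, during which the arm holds its last target.

### The job

The carving indexer on the bench has been turned one facet too far. With a fingertip, push the pawl's ball-ended stem over to the right so that the pawl lifts out of the toothed wheel and stays up; push a spoke of the star to turn the wheel backward (top towards the right, clockwise seen from the spoke side) by one notch, an eighth of a turn; then push the stem back to the left so that the pawl drops fully into the next notch. Leave the sanding block, the wooden knob and the carving tool where they are.

Things in the scene. Friction and masses are not known exactly. Their poses are not given: they have to be found in the camera images.
- head: Fixed carving indexer: grey base plate 240 x 180 x 12 mm (x -75 to +165, y -90 to +90 mm). Origin: on the bench below the toothed wheel. x runs along the level axle (115 mm up) from the spokes (x = -58 mm, robot side) past the wheel and pawl (x = 0) and the posts to an eight-sided wood blank; y is left seen from the spoke side, z up. Pawl bracket: on the right, x 17 to 31 mm, top at z = 195 mm.
- wheel (a joint): Turn of the 8-tooth wheel, rad, growing backward (top to the right, -y of the head). One notch = 0.785. Pawl down, the wheel stops at 0, with 0.25 of free play forward (negative); it starts at -0.17 to -0.07. In the next notch it stops at 0.785. Turned past that, the pawl lands on a tooth's tip and does not seat. Light friction, 2 N at a spoke's end; it stays where left.
- pawl (a joint): Lift of the pawl, rad: 0 = fully down in a notch, 0.9 = fully up, against its stop. A tumbler weighted by its ball: below about 0.35 it falls back down by itself, above about 0.55 it falls over to the right and stays up. Needs under 2 N at the ball. Its nose is clear of the teeth above about 0.3.
- head_axle (a point): Point on the axle in the plane of the spokes, 115 mm above the bench: the middle of the star.
- spoke_tip (a point): Outer end of the spoke that is uppermost at the start, 92 mm from the axle. The star has four straight round steel spokes, 12 mm thick, 90 degrees apart. At the start this one stands up, leaning about 23 degrees to the left; one notch back it leans as much to the right. 58 mm behind it stands the toothed wheel, 120 mm over its tips and 16 mm thick.
- pawl_ball (a point): Centre of the black ball, 22 mm across, on top of the pawl's stem (rod 8 mm thick), in the plane of the toothed wheel, 58 mm behind the spokes. It swings 70 mm from the pawl's pivot, which lies 62 mm right of the axle, 173 mm above the bench. Pawl down: ball 26 mm left of the pivot, 238 mm above the bench; pawl up: 35 mm right of it, 234 mm above the bench.
- pawl_nose (a point): Underside of the pawl's hooked nose, which sits in the notch at the top of the wheel.
- block: Bystander: cork sanding block 60 x 105 x 29 mm, lying loose; origin at the centre of its underside.
- burnisher: Bystander: turned dark wooden knob 52 mm wide, 46 mm high, standing loose; origin at the centre of its underside.
- carver: Bystander: carving tool 180 mm long, 25 mm thick, with a wooden handle, lying loose; origin at the centre of its underside.

How it is judged:
By the outcome, as a careful person would: the job done as asked, in the order asked, and still so for the second after the job is handed in, with the robot touching nothing.
It also fails if it takes over 64 s, if anything falls off the work surface, if the arm or the gripper's body presses on something with over 40 N, if the wrist force passes 120 N, or if a joint passes its speed limit or range.

## Working session

There is one attempt and no reset: what is moved stays moved. The work goes in short steps, Python scripts to look and compute and a tool call to move; the robot and the scene stay as the last step left them, time stands still between calls to the robot, and variables do not carry over. Pictures are saved under pics/ and viewed, and the job is handed in when it is done.

Besides the shell and the picture viewer there is one more tool, called after "Emit:" as a command line: name --pt "numbers of a row" for each row, then --argument value for the rest. jog_arm: Moves the arm, as the interface text tells. Its arguments: {"type":"object","properties":{"targets":{"type":"array"},"squeeze":{"type":"number"}},"required":["targets"]}

```bash
ls; mkdir -p pics; python3 - <<'E'
from plant import robot, optics, ticket
import cv2,numpy as np
print(robot.read_state())
for n in ["side","top","wrist"]:
    c=optics.read_camera(n)
    cv2.imwrite(f"pics/{n}0.png",c["frame"][:,:,::-1])
    print(n,{k:(np.round(v,4).tolist() if not isinstance(v,float) else v) for k,v in c.items() if k!="frame"})
E
```

```text
pics
{'t': 0.0, 'q': array([-1.34840859e+00,  1.31157174e-01,  1.48930718e+00, -2.29148217e-05,
        1.52298616e+00, -8.54360032e-02]), 'dq': array([ 1.63000472e-03,  9.77621811e-04, -8.18445128e-05,  2.88722084e-04,
       -7.99007024e-04, -1.06016323e-03]), 'joint_torque': array([-4.76453843e-04, -5.59840357e+01, -4.91768610e+01,  7.67415692e-02,
        3.54196806e-02, -1.73217923e-04]), 'tool_pos': array([ 0.18165514, -0.57123109,  0.21757451]), 'orientation': array([ 0.98071516,  1.34069638, -0.97871789]), 'force': array([ 0.21694073,  0.21531338, -0.22300036]), 'wrist_torque': array([ 0.02703826,  0.02078358, -0.00418404]), 'opening': 0.09308660030178825}
side {'vertical_fov': 56.66537645506399, 'cx': 314.63241516317163, 'cy': 201.20356591204342, 'k1': -0.00806252640382766, 'R': [[-0.9902, -0.1391, 0.0108], [-0.0667, 0.4039, -0.9124], [0.1226, -0.9042, -0.4092]], 't': [0.5601, 0.0113, 1.2348]}
top {'vertical_fov': 48.06864534260332, 'cx': 314.8254554577775, 'cy': 195.05197132177383, 'k1': -0.035357076736991726, 'R': [[-0.0744, -0.9972, -0.0034], [-0.9738, 0.0734, -0.2151], [0.2148, -0.0127, -0.9766]], 't': [0.4231, 0.5138, 0.9215]}
wrist {'vertical_fov': 59.23207479532466, 'cx': 324.5601413579448, 'cy': 193.68993035215192, 'k1': -0.03946974499496809, 'R': [[0.3029, -0.953, -0.0018], [-0.9194, -0.2927, 0.2628], [-0.251, -0.0779, -0.9649]], 't': [-0.599, -0.0305, 0.3909]}
```

View pics/side0.png

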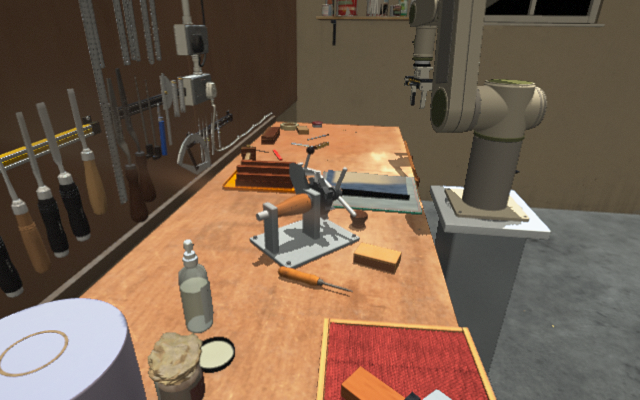

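View pics/top0.png

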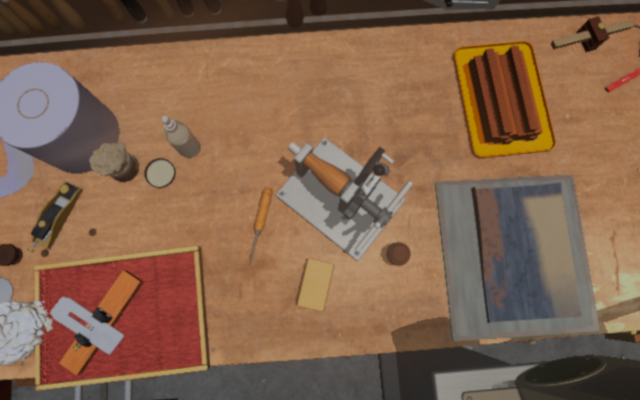

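View pics/wrist0.png

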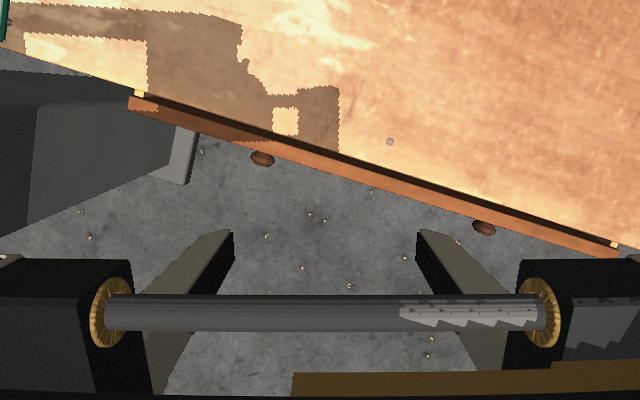

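The top view shows the indexer around (345,195), the block at (316,285), the knob at (398,253) and the tool at (262,220). The side view shows the head around (305,215). I'll enlarge both.

```bash
python3 - <<'E'
import cv2
a=cv2.imread("pics/top0.png")[125:275,240:430]; cv2.imwrite("pics/topz.png",cv2.resize(a,None,fx=4,fy=4,interpolation=cv2.INTER_CUBIC))
a=cv2.imread("pics/side0.png")[135:285,235:425]; cv2.imwrite("pics/sidez.png",cv2.resize(a,None,fx=4,fy=4,interpolation=cv2.INTER_CUBIC))
E
```

```text
(no output)
```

View pics/topz.png

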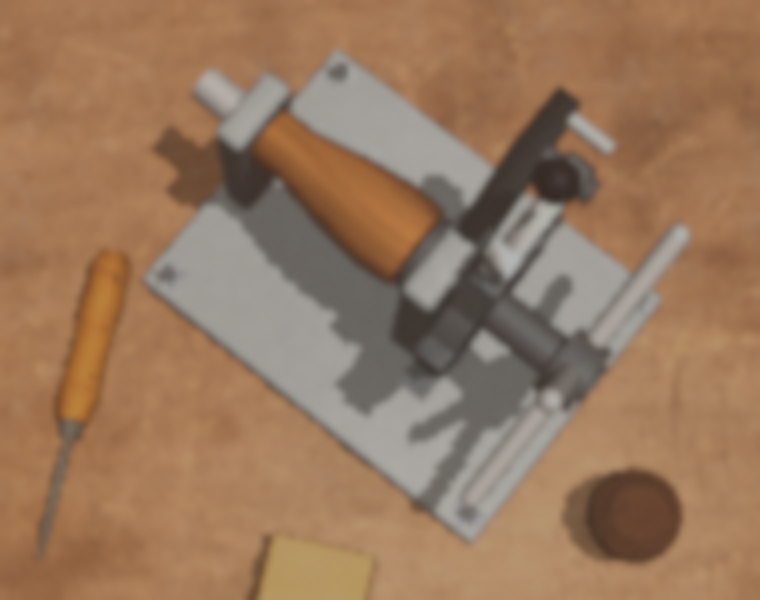

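View pics/sidez.png

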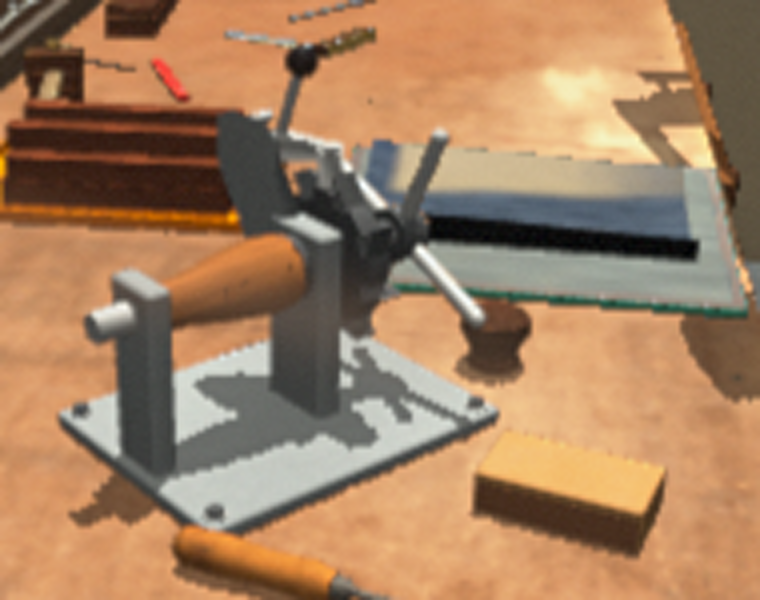

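The top zoom shows the base plate's corners at (338,50), (145,280), (470,545) and (660,298), the ball at (560,178), and the uppermost spoke's tip near (548,398). In the side zoom the ball is at (302,60) and the upper spoke's tip at (440,135).

```bash
cat > h.py <<'E'
from plant import robot, optics
import numpy as np, cv2
from scipy.spatial.transform import Rotation as Ro
def f(c): return 200/np.tan(np.radians(c["vertical_fov"])/2)
def ray(c,u,v):
    d=np.array([(u-c["cx"])/f(c),(v-c["cy"])/f(c)]); s=d.copy()
    for _ in range(20): s=d/(1+c["k1"]*(s@s))
    R=np.array(c["R"]);t=np.array(c["t"])
    return -R.T@t, R.T@np.array([s[0],s[1],1])
def onz(c,u,v,z):
    o,d=ray(c,u,v); return o+d*(z-o[2])/d[2]
def proj(c,X):
    p=np.array(c["R"])@X+np.array(c["t"]); s=p[:2]/p[2]; s=s*(1+c["k1"]*(s@s))
    return s*f(c)+[c["cx"],c["cy"]]
def tri(c1,p1,c2,p2):
    o1,d1=ray(c1,*p1);o2,d2=ray(c2,*p2)
    A=np.stack([d1,-d2],1);s=np.linalg.lstsq(A,o2-o1,rcond=None)[0]
    a=o1+d1*s[0];b=o2+d2*s[1];return (a+b)/2,np.linalg.norm(a-b)
E
python3 - <<'E'
from h import *
T=optics.read_camera("top");S=optics.read_camera("side")
tz=lambda u,v:((u+.5)/4-.5+240,(v+.5)/4-.5+125)
sz=lambda u,v:((u+.5)/4-.5+235,(v+.5)/4-.5+135)
P=[onz(T,*tz(*p),0.012)[:2] for p in [(338,50),(145,280),(470,545),(660,298)]]
P=np.array(P); print(P, [np.linalg.norm(P[i]-P[(i+1)%4]) for i in range(4)])
# local coords: (165,-90),(165,90),(-75,90),(-75,-90)
L=np.array([(165,-90),(165,90),(-75,90),(-75,-90)])/1000
a=L-L.mean(0);b=P-P.mean(0)
th=np.arctan2((a[:,0]*b[:,1]-a[:,1]*b[:,0]).sum(),(a*b).sum())
c,s=np.cos(th),np.sin(th);R=np.array([[c,-s],[s,c]])
o=P.mean(0)-R@L.mean(0);print("th",th,"o",o,"res",(L@R.T+o-P)*1000)
Ps=np.array([onz(S,*sz(*p),0.012)[:2] for p in [(60,413),(215,532),(497,410)]])
print("side view corners",Ps, "pred",(L@R.T+o)[[0,1,2]])
np.savez("head.npz",th=th,o=o)
def w(x,y,z): return np.r_[R@[x,y]+o,z]
tb,e=tri(T,tz(560,178),S,sz(302,60));print("ball",tb,e,"pred",w(0,-.036,.238), "local",R.T@(tb[:2]-o))
tb,e=tri(T,tz(548,398),S,sz(440,135));print("tip",tb,e,"local",R.T@(tb[:2]-o),"pred",w(-.058,.092*np.sin(.4),.115+.092*np.cos(.4)))
for nm,u,v,z in [("knob",633,515,.046),("block",316,570,.029)]:
    print(nm,onz(T,*tz(u,v),z), R.T@(onz(T,*tz(u,v),z)[:2]-o))
st=robot.read_state();print(Ro.from_rotvec(st["orientation"]).as_matrix().round(3))
E
```

```text
[[0.69126548 0.35072472]
 [0.56152297 0.4715648 ]
 [0.3980603  0.30064995]
 [0.52897403 0.17944196]] [np.float64(0.1773004308873083), np.float64(0.23649932427085982), np.float64(0.17840902744785292), np.float64(0.23595825894578754)]
th 0.814481062143905 o [0.51407463 0.29286373] res [[ 1.5029918   0.39284985]
 [ 0.31897533  3.07704166]
 [-0.91738221 -0.5768065 ]
 [-0.90458492 -2.89308501]]
side view corners [[0.69140047 0.35626908]
 [0.56084404 0.47651501]
 [0.40198516 0.30587405]] pred [[0.69276847 0.35111757]
 [0.56184194 0.47464184]
 [0.39714292 0.30007315]]
ball [0.54275408 0.2665377  0.23757997] 0.0003510182185083207 pred [0.54025993 0.26815887 0.238     ] local [ 0.00053241 -0.03892669]
tip [0.45049025 0.27597108 0.1948497 ] 4.459465608128921e-05 local [-0.05592172  0.03465683] pred [0.44821326 0.27526208 0.19973761]
knob [0.40514518 0.21512919 0.046     ] [-0.13129413  0.02588695]
block [0.38983499 0.38681084 0.029     ] [-0.01692468  0.15483896]
[[-0.     0.953  0.303]
 [ 0.001  0.303 -0.953]
 [-1.     0.    -0.001]]
```

```bash
cat >> h.py <<'E'
H=np.load("head.npz");th=float(H["th"]);o=H["o"]
c_,s_=np.cos(th),np.sin(th);R2=np.array([[c_,-s_],[s_,c_]])
def w(x,y,z): return np.r_[R2@[x,y]+o,z]
def loc(p): return np.r_[R2.T@(np.array(p[:2])-o),p[2]]
Rd=np.array([[0,c_,s_],[0,s_,-c_],[-1,0,0]])
def plan(*pts,world=False):
    st=robot.read_state();R=Ro.from_rotvec(st["orientation"]).as_matrix();p=st["tool_pos"]
    print("t",round(st["t"],2),"loc",loc(p).round(4),"w",p.round(4),"F",st["force"].round(2),"q",st["q"].round(2))
    rv=np.degrees(Ro.from_matrix(R.T@Rd).as_rotvec())
    for q in pts:
        X=np.array(q) if world else w(*q)
        print(q,"cm",(R.T@(X-p)*100).round(2),"rv",rv.round(1))
E
python3 - <<'E'
from h import *
plan((.35,-.35,.34),(.5,-.1,.34),(.5,.15,.34),world=True)
plan((0,.03,.33))
E
```

```text
t 0.25 loc [-0.8568 -0.3515  0.2181] w [ 0.1818 -0.5715  0.2181] F [-0.59 -0.32  1.03] q [-1.35  0.13  1.49  0.    1.52 -0.09]
(0.35, -0.35, 0.34) cm [-12.17  22.75 -16.02] rv [-29.  -0.  -0.]
(0.5, -0.1, 0.34) cm [-12.15  44.62 -35.3 ] rv [-29.  -0.  -0.]
(0.5, 0.15, 0.34) cm [-12.13  52.19 -59.13] rv [-29.  -0.  -0.]
t 0.25 loc [-0.8568 -0.3515  0.2181] w [ 0.1818 -0.5715  0.2181] F [-0.59 -0.32  1.03] q [-1.35  0.13  1.49  0.    1.52 -0.09]
(0, 0.03, 0.33) cm [-11.11  56.4  -74.94] rv [-29.  -0.  -0.]
```

Emit:
jog_arm --pt "-5 2 -1 0 0 0 1" --pt "-8 6 -4 -8 0 0 1" --pt "-11 10 -7 -16 0 0 1" --pt "-12 15 -10 -24 0 0 1" --pt "-12 19 -13 -29 0 0 1" --squeeze 10

```text
t: 0.88
tool_pos: [0.3248, -0.389, 0.3398]
orientation: [0.588, 1.488, -0.589]
force: [1.0, 0.2, -0.2]
opening: 0.0479
```

```bash
python3 - <<'E'
from h import *
plan((.5,-.1,.34),(.5,.15,.34),world=True)
plan((0,.03,.33))
E
```

```text
t 0.88 loc [-0.6259 -0.3303  0.3398] w [ 0.3248 -0.389   0.3398] F [ 1.05  0.23 -0.17] q [-0.98 -0.14  1.54  0.    1.74 -0.22]
(0.5, -0.1, 0.34) cm [-3.000e-02  3.307e+01 -6.980e+00] rv [ 0.2  0.1 -0. ]
(0.5, 0.15, 0.34) cm [ -0.06  51.31 -24.08] rv [ 0.2  0.1 -0. ]
t 0.88 loc [-0.6259 -0.3303  0.3398] w [ 0.3248 -0.389   0.3398] F [ 1.05  0.23 -0.17] q [-0.98 -0.14  1.54  0.    1.74 -0.22]
(0, 0.03, 0.33) cm [  0.92  62.71 -35.82] rv [ 0.2  0.1 -0. ]
```

Emit:
jog_arm --pt "0 6 -1 0 0 0 1" --pt "0 12 -2 0 0 0 1" --pt "0 18 -3 0 0 0 1" --pt "0 24 -4 0 0 0 1" --pt "0 30 -5.5 0 0 0 1"

```text
t: 1.5
tool_pos: [0.4906, -0.1308, 0.3397]
orientation: [0.588, 1.487, -0.589]
force: [0.4, 0.1, 0.1]
opening: 0.0009
```

```bash
python3 - <<'E'
from h import *
plan((.5,.15,.34),world=True)
plan((0,.03,.33))
E
```

```text
t 1.5 loc [-0.3242 -0.2736  0.3397] w [ 0.4906 -0.1308  0.3397] F [0.39 0.07 0.06] q [-0.36 -0.14  1.54 -0.    1.74  0.39]
(0.5, 0.15, 0.34) cm [ -0.07  21.12 -18.52] rv [ 0.2  0.1 -0. ]
t 1.5 loc [-0.3242 -0.2736  0.3397] w [ 0.4906 -0.1308  0.3397] F [0.39 0.07 0.06] q [-0.36 -0.14  1.54 -0.    1.74  0.39]
(0, 0.03, 0.33) cm [  0.91  32.52 -30.26] rv [ 0.2  0.1 -0. ]
```

Emit:
jog_arm --pt "0 4 -4 0 0 0 1" --pt "0 8 -8 0 0 0 1" --pt "0 12 -12 0 0 0 1" --pt "0 16.5 -16 0 0 0 1" --pt "0 20 -20 0 0 0 1"

```text
t: 2.12
tool_pos: [0.4811, 0.154, 0.3392]
orientation: [0.588, 1.487, -0.589]
force: [1.2, 0.1, -0.0]
opening: 0.0005
```

Emit:
jog_arm --pt "0 4 -4 0 0 0 1" --pt "0 8 -7 0 0 0 1" --pt "0 11 -9 0 0 0 1" --pt "0 12.5 -10.3 0 0 0 1" --pt "0 12.5 -10.3 0 0 0 1"

```text
t: 2.75
tool_pos: [0.4911, 0.3162, 0.3385]
orientation: [0.586, 1.488, -0.588]
force: [0.1, -0.7, -0.1]
opening: 0.0001
```

```bash
python3 - <<'E'
from h import *
plan((0,.005,.224))
for n in ["side","top","wrist"]:
    c=optics.read_camera(n)
    cv2.imwrite(f"pics/{n}1.png",c["frame"][:,:,::-1])
a=cv2.imread("pics/side1.png")[60:280,205:455]; b=cv2.imread("pics/wrist1.png")
cv2.imwrite("pics/m1.png",cv2.resize(a,None,fx=3,fy=2.7))
plan((0,.005,.224))
E
```

```text
t 2.75 loc [0.0012 0.0327 0.3385] w [0.4911 0.3162 0.3385] F [ 0.1  -0.69 -0.1 ] q [ 0.49  0.07  1.34 -0.    1.73  1.24]
(0, 0.005, 0.224) cm [11.46 -0.13  2.74] rv [0.3 0.1 0. ]
t 2.9 loc [3.000e-04 3.120e-02 3.392e-01] w [0.4916 0.3145 0.3392] F [0.22 0.04 0.58] q [ 0.48  0.07  1.34 -0.    1.73  1.24]
(0, 0.005, 0.224) cm [11.53 -0.04  2.59] rv [ 0.1  0.2 -0. ]
```

View pics/m1.png

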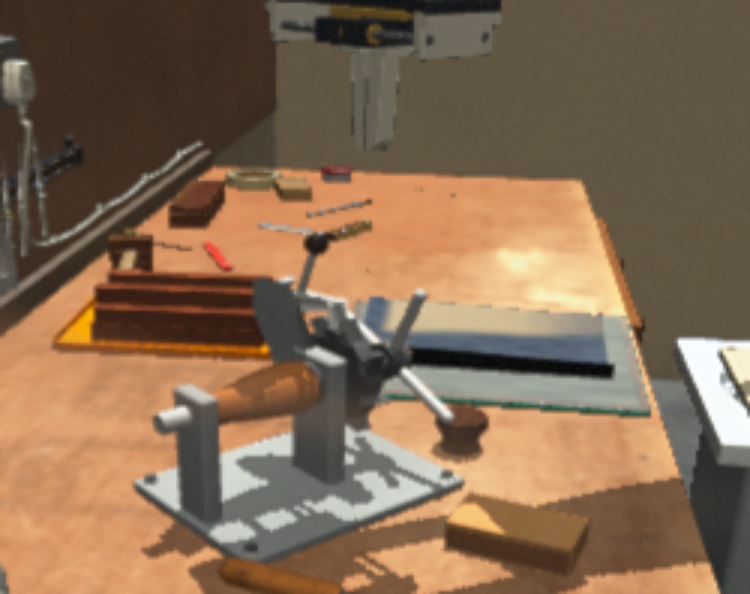

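View pics/wrist1.png

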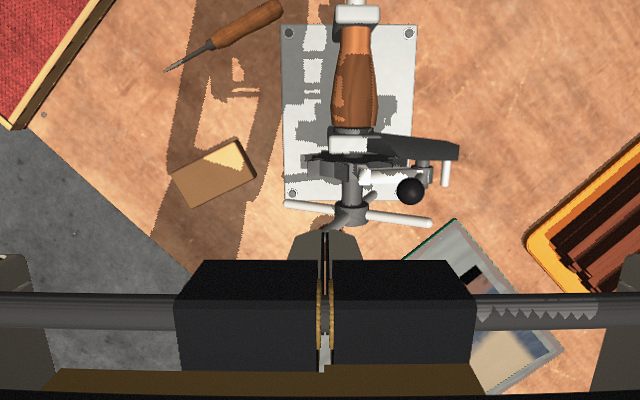

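View pics/top1.png

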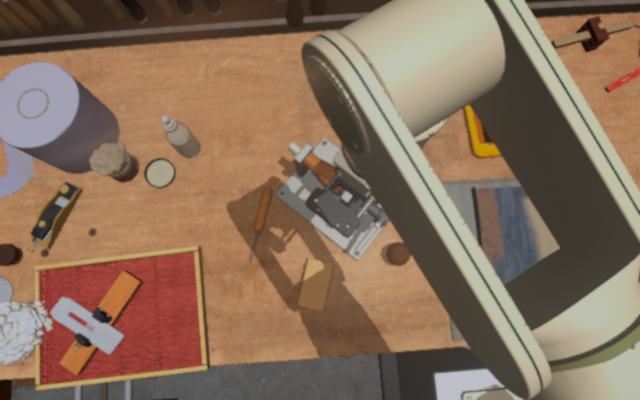

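The side view shows the closed fingers above the head, the ball at about (317,243) and the spoke tip at (420,295) in the enlarged crop. The wrist view shows the ball at (410,190), the star hub at (350,212), and the stop pin at (445,172). I'll cross-check the frame with the wrist camera.

```bash
python3 - <<'E'
from h import *
c=optics.read_camera("wrist")
print("ball loc",loc(onz(c,410,190,.238)))
P=[onz(c,u,v,.012) for u,v in [(281,24),(417,26),(413,202),(285,203)]]
for p in P: print(loc(p).round(4))
print("hub front",loc(onz(c,350,212,.115)),"tipR",loc(onz(c,431,223,.115+.036)),"tipL",loc(onz(c,285,203,.115-.036)))
print("pin end",loc(onz(c,446,186,.19)), loc(onz(c,424,165,.173)))
plan((0,.005,.224))
E
```

```text
ball loc [ 0.00375908 -0.03651132  0.238     ]
[0.167  0.0871 0.012 ]
[ 0.1656 -0.0897  0.012 ]
[-0.0733 -0.0998  0.012 ]
[-0.0751  0.088   0.012 ]
hub front [-0.05495156  0.00065917  0.115     ] tipR [-0.05547817 -0.08385735  0.151     ] tipL [-0.05493932  0.08035071  0.079     ]
pin end [-0.00483394 -0.08218176  0.19      ] [ 0.01172105 -0.06501922  0.173     ]
t 2.95 loc [3.000e-04 3.110e-02 3.393e-01] w [0.4917 0.3144 0.3393] F [-0.13  0.41  0.5 ] q [ 0.48  0.07  1.34 -0.    1.73  1.24]
(0, 0.005, 0.224) cm [11.54 -0.04  2.58] rv [ 0.1  0.2 -0. ]
```

Emit:
jog_arm --pt "4 0 1 0 0 0 1" --pt "8 0 1.2 0 0 0 1" --pt "11 0 1.2 0 0 0 1" --pt "11.5 0 1.2 0 0 0 1" --pt "11.5 0 1.2 0 0 0 1"

```text
t: 3.58
tool_pos: [0.5011, 0.3056, 0.2254]
orientation: [0.59, 1.486, -0.59]
force: [-0.4, 0.0, 0.5]
opening: 0.0004
```

```bash
python3 - <<'E'
from h import *
c=optics.read_camera("wrist"); cv2.imwrite("pics/w2.png",c["frame"][:,:,::-1])
c=optics.read_camera("side"); cv2.imwrite("pics/s2.png",cv2.resize(c["frame"][100:250,215:405,::-1],None,fx=4,fy=4))
plan((0,-.03,.224),(0,-.06,.224))
E
```

```text
t 3.67 loc [0.0012 0.0182 0.2266] w [0.5017 0.3062 0.2266] F [0.61 0.47 0.71] q [ 0.46  0.09  1.52 -0.    1.53  1.22]
(0, -0.03, 0.224) cm [ 0.28 -0.13  4.82] rv [ 0.1  0.2 -0.2]
(0, -0.06, 0.224) cm [ 0.29 -0.13  7.82] rv [ 0.1  0.2 -0.2]
```

View pics/w2.png

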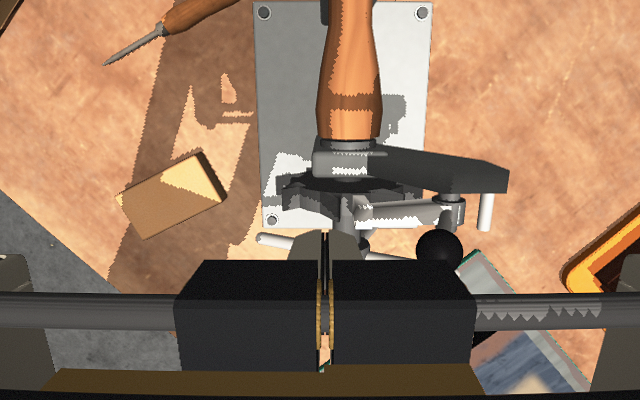

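View pics/s2.png

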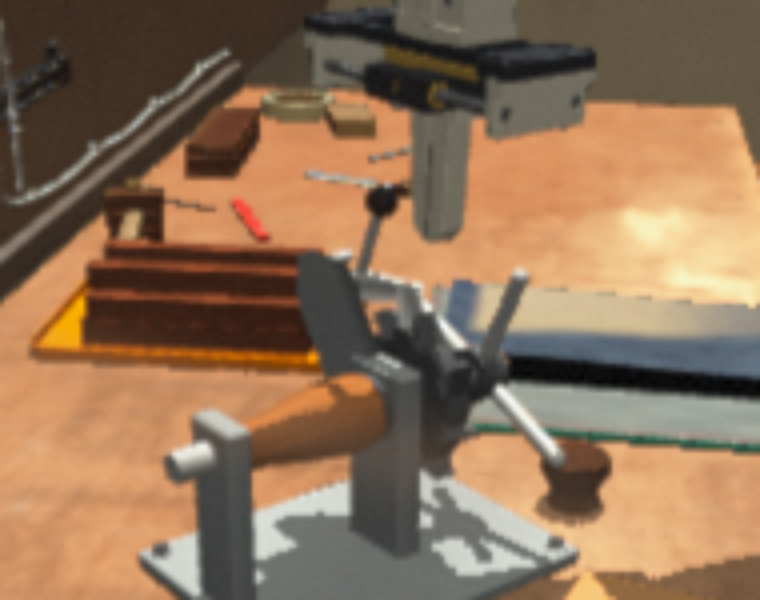

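The finger stands left of the ball, which is at (438,248) in the wrist view, and it is clear of everything. I'll push right.

Emit:
jog_arm --pt "0.2 0 1.5 0 0 0 1" --pt "0.2 0 3 0 0 0 1" --pt "0.2 0 4.3 0 0 0 1" --pt "0.2 0 5.5 0 0 0 1" --pt "0.2 0 6.5 0 0 0 1"

```text
t: 4.3
tool_pos: [0.5497, 0.2609, 0.2246]
orientation: [0.591, 1.484, -0.589]
force: [0.2, -0.3, -0.7]
opening: 0.0007
```

```bash
python3 - <<'E'
from h import *
c=optics.read_camera("wrist"); cv2.imwrite("pics/w3.png",c["frame"][:,:,::-1])
c=optics.read_camera("side"); cv2.imwrite("pics/s3.png",cv2.resize(c["frame"][100:250,215:405,::-1],None,fx=4,fy=4))
plan((0,-.06,.224),(0,-.063,.224))
E
```

```text
t 4.4 loc [ 0.0011 -0.048   0.2246] w [0.5498 0.2607 0.2246] F [-0.67  0.33 -0.06] q [ 0.36  0.15  1.46 -0.    1.53  1.12]
(0, -0.06, 0.224) cm [ 0.07 -0.11  1.2 ] rv [ 0.   0.2 -0.2]
(0, -0.063, 0.224) cm [ 0.07 -0.11  1.5 ] rv [ 0.   0.2 -0.2]
```

View pics/w3.png

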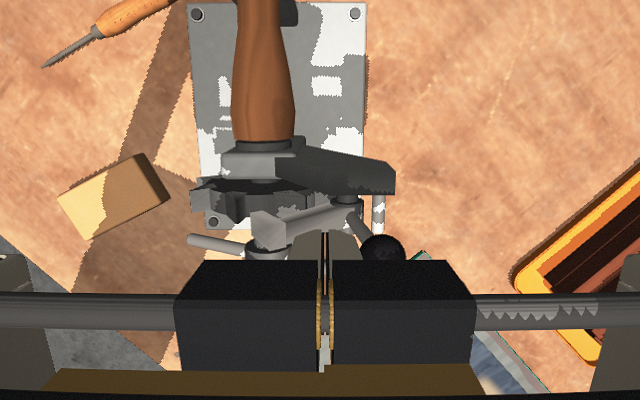

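View pics/s3.png

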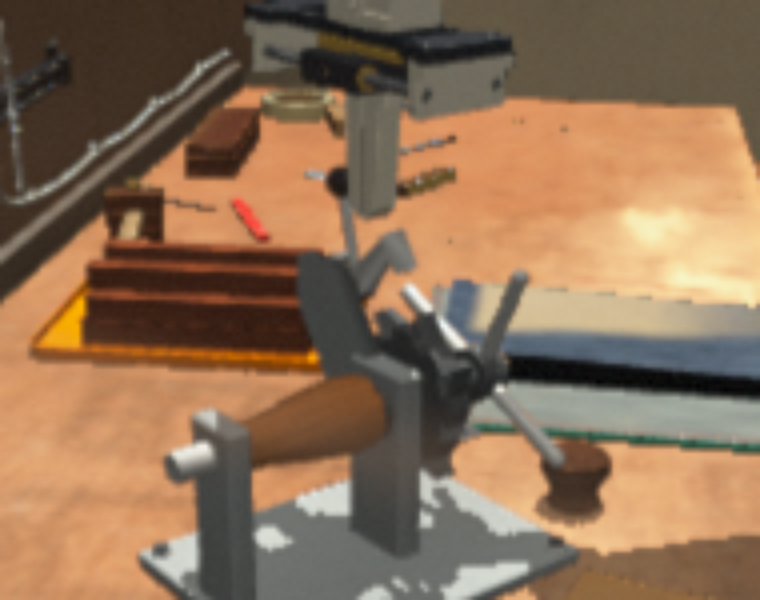

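The pawl nose is lifting clear and the ball is past the pivot, at (382,255) in the wrist view. I'll push a little more, then withdraw upward.

Emit:
jog_arm --pt "0 0 0.5 0 0 0 1" --pt "0 0 0.9 0 0 0 1" --pt "0 0 1.2 0 0 0 1" --pt "0 0 1.2 0 0 0 1"

```text
t: 4.9
tool_pos: [0.5586, 0.2524, 0.2247]
orientation: [0.592, 1.484, -0.589]
force: [-0.6, 0.6, 0.6]
opening: 0.0007
```

Emit:
jog_arm --pt "-2 0 -0.3 0 0 0 1" --pt "-5 0 -0.5 0 0 0 1" --pt "-8 0 -1 0 0 0 1" --pt "-9 0 -2 0 0 0 1"

```text
t: 5.4
tool_pos: [0.5443, 0.2669, 0.3186]
orientation: [0.595, 1.48, -0.586]
force: [-0.2, -0.0, 0.5]
opening: 0.0008
```

```bash
python3 - <<'E'
from h import *
c=optics.read_camera("wrist"); cv2.imwrite("pics/w4.png",c["frame"][:,:,::-1])
c=optics.read_camera("side"); cv2.imwrite("pics/s4.png",cv2.resize(c["frame"][100:250,215:405,::-1],None,fx=4,fy=4))
plan((-.058,.08,.31),(-.058,.08,.18))
E
```

```text
t 5.5 loc [ 0.0017 -0.0388  0.3168] w [0.5434 0.2674 0.3168] F [-0.8  -0.34  0.05] q [ 0.37  0.12  1.32 -0.    1.69  1.13]
(-0.058, 0.08, 0.31) cm [  0.58  -5.95 -11.89] rv [ 0.1  0.3 -0.4]
(-0.058, 0.08, 0.18) cm [ 13.58  -6.03 -11.96] rv [ 0.1  0.3 -0.4]
```

View pics/w4.png

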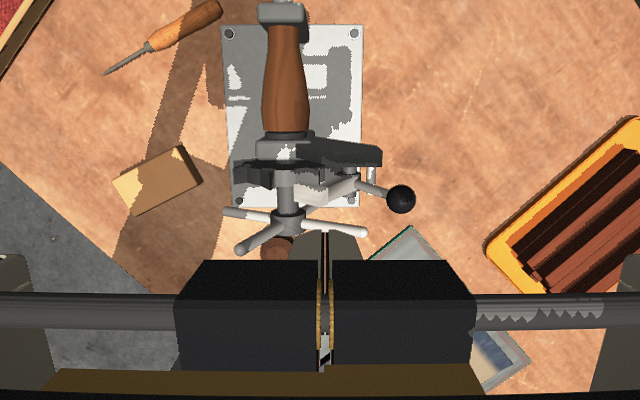

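View pics/s4.png

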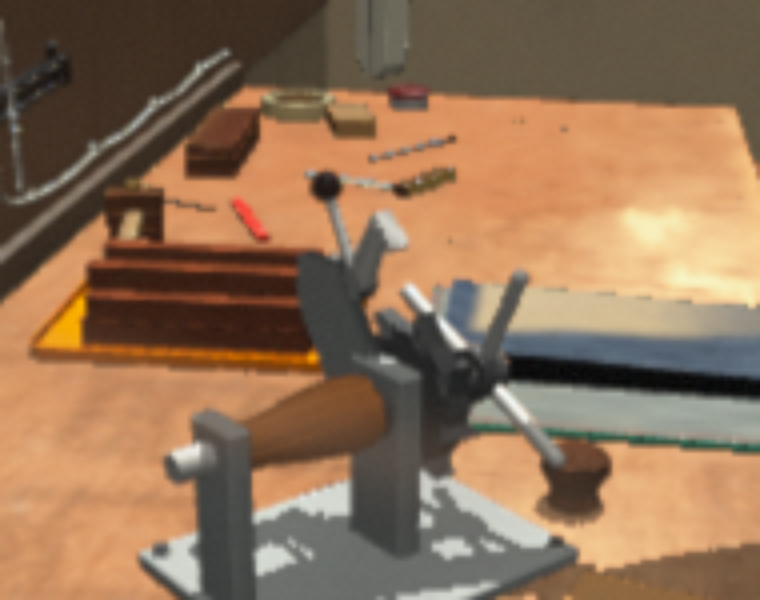

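The pawl is up and stays up: the ball is at (400,198) in the wrist view, lying to the right. The upper spoke runs from the hub (290,222) to its tip at (240,249). I'll measure the spoke angle by intersecting rays with the spoke plane.

```bash
cat >> h.py <<'E'
def onspoke(c,u,v,x=-.058):
    O,d=ray(c,u,v); n=np.r_[R2[:,0],0]; P=np.r_[o+R2[:,0]*x,0]
    X=O+d*(n@(P-O))/(n@d); return loc(X)
def spang(c,u,v):
    L=onspoke(c,u,v); return L.round(4), "left lean deg",round(np.degrees(np.arctan2(L[1],L[2]-.115)),1),"r",round(np.hypot(L[1],L[2]-.115),4)
E
python3 - <<'E'
from h import *
W=optics.read_camera("wrist");S=optics.read_camera("side")
a=W["frame"][180:270,200:400,::-1]; cv2.imwrite("pics/w4z.png",cv2.resize(a,None,fx=4,fy=4,interpolation=cv2.INTER_CUBIC))
for u,v in [(240,250),(367,233),(225,210)]: print(spang(W,u,v))
for u,v in [(520,275),(408,290),(558,458)]: print("side",spang(S,(u+.5)/4-.5+215,(v+.5)/4-.5+100))
print(loc(onz(W,400,198,.234)))
plan((-.058,.08,.31))
E
```

```text
(array([-0.058 ,  0.0375,  0.1875]), 'left lean deg', np.float64(27.3), 'r', np.float64(0.0816))
(array([-0.058 , -0.0835,  0.1449]), 'left lean deg', np.float64(-70.3), 'r', np.float64(0.0887))
(array([-0.058 ,  0.0836,  0.0667]), 'left lean deg', np.float64(120.0), 'r', np.float64(0.0966))
side (array([-0.058 ,  0.0325,  0.1938]), 'left lean deg', np.float64(22.4), 'r', np.float64(0.0852))
side (array([-0.058 , -0.0824,  0.1506]), 'left lean deg', np.float64(-66.6), 'r', np.float64(0.0898))
side (array([-0.058 ,  0.0766,  0.0787]), 'left lean deg', np.float64(115.4), 'r', np.float64(0.0848))
[ 0.00419893 -0.09499081  0.234     ]
t 5.6 loc [ 0.0007 -0.0392  0.3138] w [0.5431 0.2664 0.3138] F [ 0.25 -0.18  0.29] q [ 0.37  0.12  1.33 -0.    1.69  1.13]
(-0.058, 0.08, 0.31) cm [  0.32  -5.85 -11.93] rv [ 0.1  0.2 -0.1]
```

View pics/w4z.png

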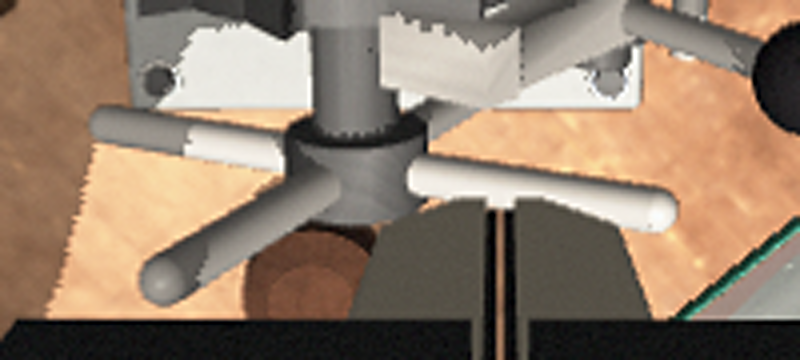

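Emit:
jog_arm --pt "0 -2 -4 0 0 0 1" --pt "0 -4 -8 0 0 0 1" --pt "0 -6 -12 0 0 0 1" --pt "0 -6 -12.2 0 0 0 1"

```text
t: 6.1
tool_pos: [0.4107, 0.3068, 0.312]
orientation: [0.588, 1.487, -0.589]
force: [0.5, 0.3, 0.2]
opening: 0.0008
```

```bash
python3 - <<'E'
from h import *
plan((-.058,.08,.18))
E
```

```text
t 6.1 loc [-0.0608  0.0848  0.312 ] w [0.4107 0.3068 0.312 ] F [0.51 0.3  0.23] q [ 0.54 -0.13  1.58 -0.    1.69  1.3 ]
(-0.058, 0.08, 0.18) cm [13.2   0.28  0.44] rv [ 0.2  0.2 -0. ]
```

Emit:
jog_arm --pt "4 0.3 0.2 0 0 0 1" --pt "8 0.3 0.2 0 0 0 1" --pt "12 0.3 0.2 0 0 0 1" --pt "13.2 0.3 0.2 0 0 0 1" --pt "13.2 0.3 0.2 0 0 0 1"

```text
t: 6.72
tool_pos: [0.4143, 0.3069, 0.1792]
orientation: [0.587, 1.488, -0.591]
force: [-0.2, -0.0, 0.3]
opening: 0.0002
```

```bash
python3 - <<'E'
from h import *
c=optics.read_camera("wrist"); cv2.imwrite("pics/w5.png",c["frame"][:,:,::-1])
c=optics.read_camera("side"); cv2.imwrite("pics/s5.png",cv2.resize(c["frame"][100:250,215:405,::-1],None,fx=4,fy=4))
plan((-.058,.04,.18),(-.058,.006,.18))
E
```

```text
t 6.83 loc [-0.0568  0.082   0.1816] w [0.4155 0.3078 0.1816] F [0.4  0.36 1.65] q [ 0.54 -0.08  1.77 -0.    1.45  1.29]
(-0.058, 0.04, 0.18) cm [ 0.17 -0.13  4.2 ] rv [ 0.2  0.2 -0.1]
(-0.058, 0.006, 0.18) cm [ 0.18 -0.14  7.6 ] rv [ 0.2  0.2 -0.1]
```

View pics/w5.png

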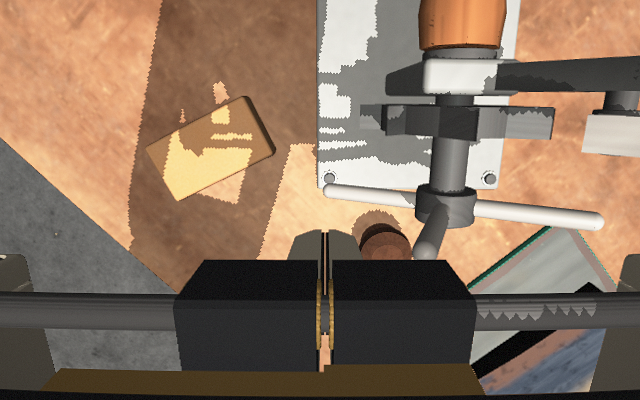

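View pics/s5.png

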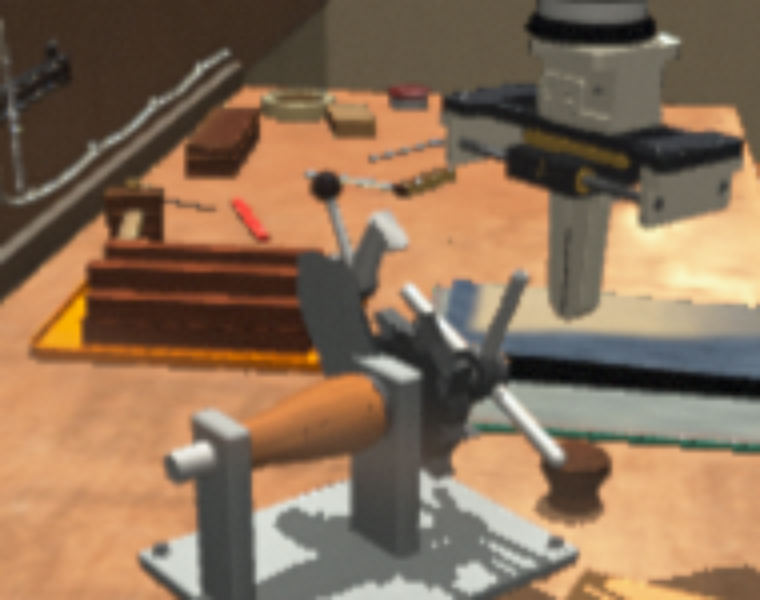

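The finger is left of the upper spoke, whose tip is at (425,250) in the wrist view, and in the spoke plane. I'll push right gently.

Emit:
jog_arm --pt "0.2 0 1.5 0 0 0 1" --pt "0.2 0 2.8 0 0 0 1" --pt "0.2 -0.1 4 0 0 0 1" --pt "0.2 -0.1 5 0 0 0 1" --pt "0.2 -0.1 5.8 0 0 0 1"

```text
t: 7.45
tool_pos: [0.4577, 0.2668, 0.1798]
orientation: [0.59, 1.485, -0.588]
force: [-1.6, 1.4, 1.1]
opening: 0.0007
```

```bash
python3 - <<'E'
from h import *
c=optics.read_camera("wrist"); cv2.imwrite("pics/w6.png",c["frame"][:,:,::-1])
c=optics.read_camera("side"); cv2.imwrite("pics/s6.png",cv2.resize(c["frame"][100:250,215:405,::-1],None,fx=4,fy=4))
plan((-.058,.006,.18))
E
```

```text
t 7.55 loc [-0.0579  0.0228  0.1796] w [0.4578 0.2665 0.1796] F [-0.49 -0.82  0.7 ] q [ 0.43 -0.04  1.74 -0.    1.44  1.19]
(-0.058, 0.006, 0.18) cm [-0.04 -0.02  1.68] rv [ 0.1  0.2 -0.1]
```

View pics/w6.png

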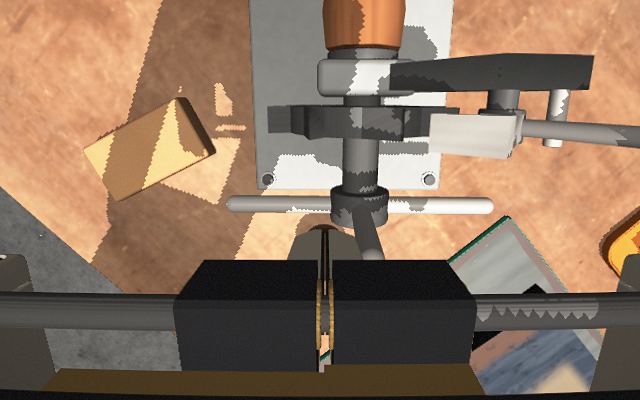

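View pics/s6.png

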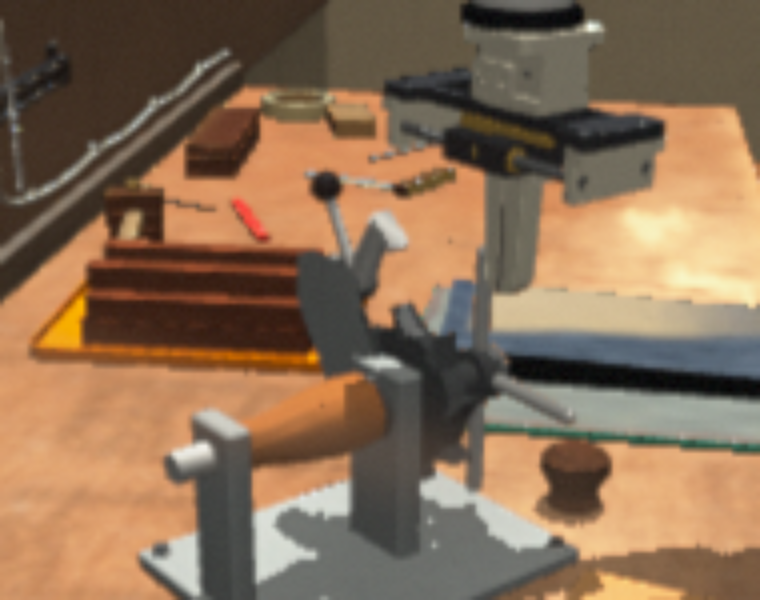

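The spoke is now about vertical; in the side crop its tip is at (482,250) and its hub at (485,375). I'll go on carefully.

Emit:
jog_arm --pt "0 0 0.7 0 0 0 1" --pt "0 0 1.3 0 0 0 1" --pt "0 0 1.8 0 0 0 1" --pt "0 0 2.0 0 0 0 1" --pt "0 0 2.0 0 0 0 1"

```text
t: 8.18
tool_pos: [0.4724, 0.2525, 0.1795]
orientation: [0.589, 1.485, -0.589]
force: [-1.0, 0.8, 0.3]
opening: 0.0002
```

```bash
python3 - <<'E'
from h import *
c=optics.read_camera("wrist"); cv2.imwrite("pics/w7.png",c["frame"][:,:,::-1])
c=optics.read_camera("side"); cv2.imwrite("pics/s7.png",cv2.resize(c["frame"][100:250,215:405,::-1],None,fx=4,fy=4))
plan((-.058,-.002,.18))
E
```

```text
t 8.28 loc [-0.0578  0.0027  0.1797] w [0.4725 0.2527 0.1797] F [ 0.09  1.15 -0.13] q [ 0.4  -0.03  1.72 -0.    1.44  1.15]
(-0.058, -0.002, 0.18) cm [-0.03 -0.02  0.47] rv [ 0.1  0.3 -0.1]
```

View pics/s7.png

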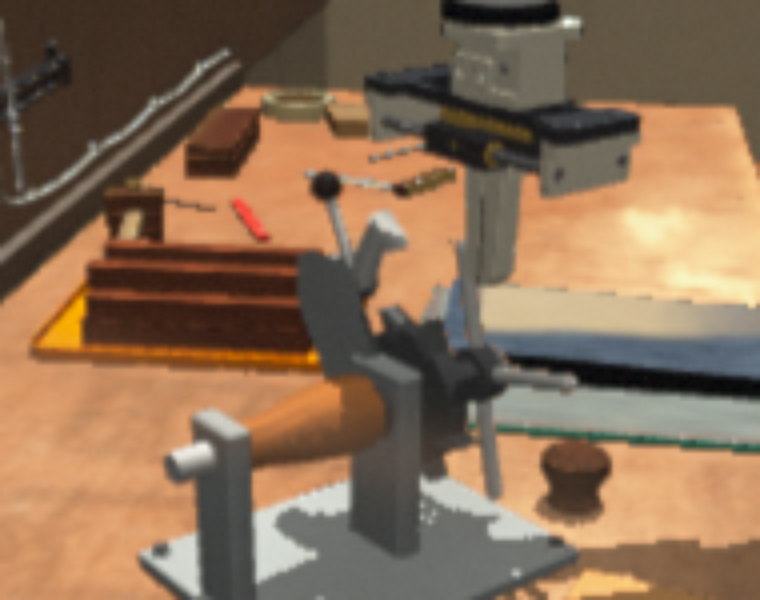

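View pics/w7.png

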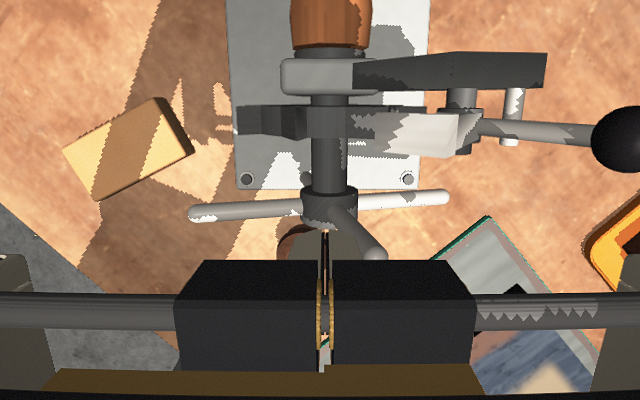

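```bash
python3 - <<'E'
from h import *
S=optics.read_camera("side")
for u,v in [(460,243),(573,381),(494,494)]: print("side",spang(S,(u+.5)/4-.5+215,(v+.5)/4-.5+100))
print("earlier, start:")
for u,v in [(520,275),(408,290),(558,458)]: print("side",spang(S,(u+.5)/4-.5+215,(v+.5)/4-.5+100))
E
```

```text
side (array([-0.058 , -0.0275,  0.2   ]), 'left lean deg', np.float64(-17.9), 'r', np.float64(0.0894))
side (array([-0.058 ,  0.0858,  0.1371]), 'left lean deg', np.float64(75.6), 'r', np.float64(0.0886))
side (array([-0.058 ,  0.0164,  0.027 ]), 'left lean deg', np.float64(169.5), 'r', np.float64(0.0896))
earlier, start:
side (array([-0.058 ,  0.0325,  0.1938]), 'left lean deg', np.float64(22.4), 'r', np.float64(0.0852))
side (array([-0.058 , -0.0824,  0.1506]), 'left lean deg', np.float64(-66.6), 'r', np.float64(0.0898))
side (array([-0.058 ,  0.0766,  0.0787]), 'left lean deg', np.float64(115.4), 'r', np.float64(0.0848))
```

Emit:
jog_arm --pt "0 0 0.2 0 0 0 1" --pt "0 0 0.4 0 0 0 1" --pt "0 0 0.6 0 0 0 1" --pt "0 0 0.65 0 0 0 1" --pt "0 0 0.65 0 0 0 1"

```text
t: 8.95
tool_pos: [0.4773, 0.2482, 0.1799]
orientation: [0.59, 1.484, -0.589]
force: [-2.1, 0.7, -1.4]
opening: 0.0003
```

```bash
python3 - <<'E'
from h import *
c=optics.read_camera("side"); cv2.imwrite("pics/s8.png",cv2.resize(c["frame"][140:240,275:405,::-1],None,fx=6,fy=6,interpolation=cv2.INTER_CUBIC))
plan((-.058,-.002,.18))
a=cv2.imread("pics/side0.png");cv2.imwrite("pics/s0z.png",cv2.resize(a[140:240,275:405],None,fx=6,fy=6,interpolation=cv2.INTER_CUBIC))
E
```

```text
t 9.0 loc [-0.0577 -0.004   0.1799] w [0.4773 0.2482 0.1799] F [-1.07  1.17 -0.2 ] q [ 0.39 -0.02  1.71 -0.    1.44  1.14]
(-0.058, -0.002, 0.18) cm [-0.01 -0.03 -0.2 ] rv [ 0.1  0.3 -0.1]
```

View pics/s8.png

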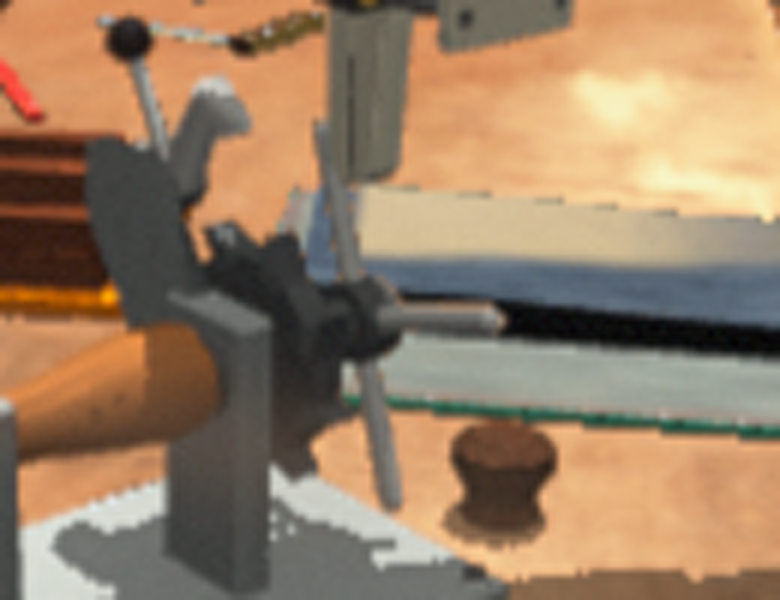

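View pics/s0z.png

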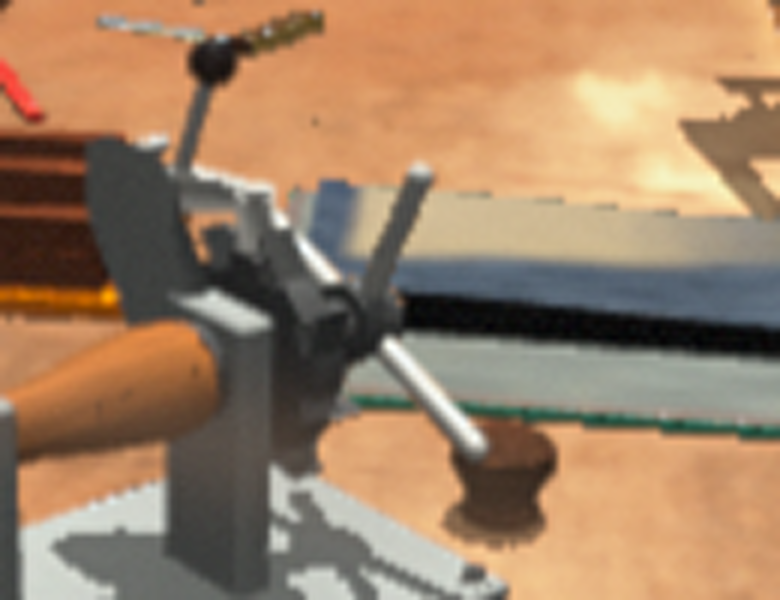

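```bash
python3 - <<'E'
from h import *
S=optics.read_camera("side")
for l in [[(421,170),(480,450)],[(320,123),(500,318),(390,505)]]:
  for u,v in l: print("side",spang(S,(u+.5)/6-.5+275,(v+.5)/6-.5+140))
E
```

```text
side (array([-0.058 ,  0.0328,  0.1952]), 'left lean deg', np.float64(22.3), 'r', np.float64(0.0866))
side (array([-0.058 ,  0.0784,  0.078 ]), 'left lean deg', np.float64(115.2), 'r', np.float64(0.0867))
side (array([-0.058 , -0.0345,  0.199 ]), 'left lean deg', np.float64(-22.3), 'r', np.float64(0.0909))
side (array([-0.058 ,  0.0855,  0.1433]), 'left lean deg', np.float64(71.7), 'r', np.float64(0.09))
side (array([-0.058 ,  0.0225,  0.0275]), 'left lean deg', np.float64(165.6), 'r', np.float64(0.0903))
```

About 42.6° turned so far, against a target near 44.5°. I'll nudge it a bit more, then retreat to the left and up.

Emit:
jog_arm --pt "0 0 0.15 0 0 0 1" --pt "0 0 0.2 0 0 0 1" --pt "0 0 0.2 0 0 0 1" --pt "0 0 -1 0 0 0 1" --pt "-3 0 -3 0 0 0 1"

```text
t: 9.68
tool_pos: [0.4535, 0.2681, 0.2075]
orientation: [0.588, 1.487, -0.593]
force: [0.7, 0.2, -0.7]
opening: 0.0006
```

Emit:
jog_arm --pt "-4 0 -1 0 0 0 1" --pt "-8 0 -1 0 0 0 1" --pt "-12 0 0 0 0 0 1" --pt "-13 0 0 0 0 0 1"

```text
t: 10.18
tool_pos: [0.4545, 0.2692, 0.341]
orientation: [0.591, 1.482, -0.59]
force: [-0.3, 0.8, -0.1]
opening: 0.0002
```

```bash
python3 - <<'E'
from h import *
c=optics.read_camera("side"); cv2.imwrite("pics/s9.png",cv2.resize(c["frame"][140:240,275:405,::-1],None,fx=6,fy=6,interpolation=cv2.INTER_CUBIC))
c=optics.read_camera("wrist"); cv2.imwrite("pics/w9.png",c["frame"][:,:,::-1])
plan((-.058,-.09,.32),(0,-.145,.32))
E
```

```text
t 10.28 loc [-0.0587  0.0276  0.3385] w [0.4537 0.2691 0.3385] F [ 0.06 -0.58 -0.32] q [ 0.44 -0.08  1.49 -0.    1.73  1.2 ]
(-0.058, -0.09, 0.32) cm [ 1.9   0.06 11.75] rv [0.1 0.2 0. ]
(0, -0.145, 0.32) cm [ 1.92  5.85 17.26] rv [0.1 0.2 0. ]
```

View pics/s9.png

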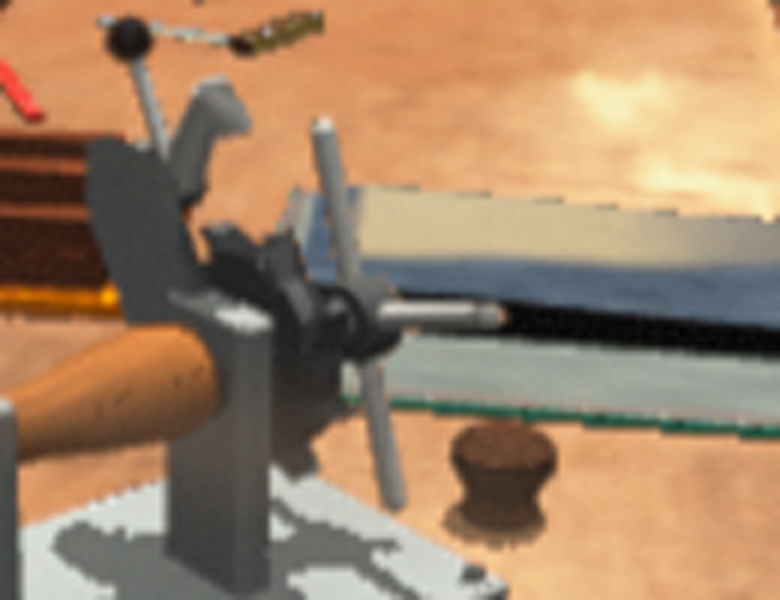

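View pics/w9.png

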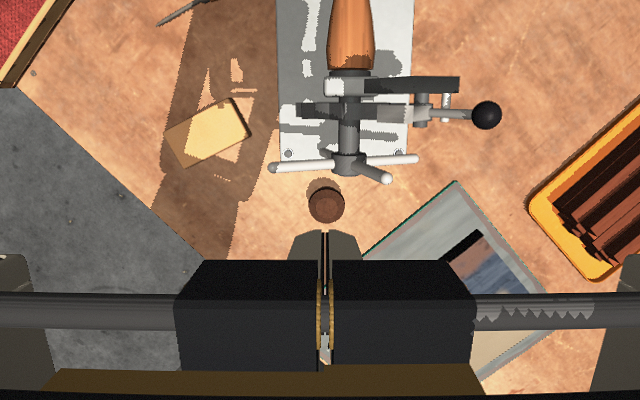

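```bash
python3 - <<'E'
from h import *
S=optics.read_camera("side");W=optics.read_camera("wrist")
cv2.imwrite("pics/w9z.png",cv2.resize(W["frame"][130:200,250:440,::-1],None,fx=4,fy=4,interpolation=cv2.INTER_CUBIC))
t,l,b=[onspoke(S,(u+.5)/6-.5+275,(v+.5)/6-.5+140)[1:] for u,v in [(322,120),(503,316),(396,507)]]
d=t-b;print("side lean",np.degrees(np.arctan2(d[0],d[1])));d=l-(t+b)/2;print(np.degrees(np.arctan2(d[1],d[0])))
t,l,r=[onspoke(W,u,v)[1:] for u,v in [(387,178),(272,168),(415,159)]]
print(t,l,r);d=l-r;print("wrist",np.degrees(np.arctan2(d[1],d[0])))
plan((0,-.145,.32))
E
```

```text
side lean -19.099902159500942
18.548812752324835
[-0.03067033  0.18497047] [0.0826625  0.13769041] [-0.08310108  0.08073173]
wrist 18.96343779867493
t 10.38 loc [-0.0596  0.0279  0.3359] w [0.4529 0.2687 0.3359] F [ 0.44 -0.5  -0.47] q [ 0.44 -0.08  1.49 -0.    1.73  1.2 ]
(0, -0.145, 0.32) cm [ 1.61  5.94 17.3 ] rv [0.1 0.1 0.2]
```

View pics/w9z.png

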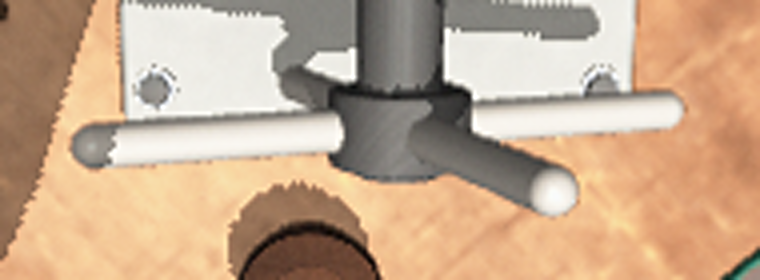

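Wheel turned about 43.5° (0.76 rad), inside the safe window. The ball is still up on the right, at (487,115) in the wrist view. Now to the right side of the ball.

Emit:
jog_arm --pt "0 1 5 0 0 0 1" --pt "0 3 10 0 0 0 1" --pt "0 5 14 0 0 0 1" --pt "0.5 6 17.5 0 0 0 1" --pt "0.5 6 17.5 0 0 0 1"

```text
t: 11.0
tool_pos: [0.6218, 0.1908, 0.3266]
orientation: [0.586, 1.492, -0.6]
force: [0.4, 0.3, -0.5]
opening: 0.0007
```

```bash
python3 - <<'E'
from h import *
c=optics.read_camera("wrist"); cv2.imwrite("pics/w10.png",c["frame"][:,:,::-1])
plan((0.001,-.145,.224))
E
```

```text
t 11.05 loc [-1.000e-04 -1.471e-01  3.277e-01] w [0.6209 0.1918 0.3277] F [-0.16  1.07 -1.31] q [ 0.22  0.26  1.15 -0.    1.74  0.98]
(0.001, -0.145, 0.224) cm [10.37  0.2  -0.2 ] rv [-0.  -0.   0.5]
```

View pics/w10.png

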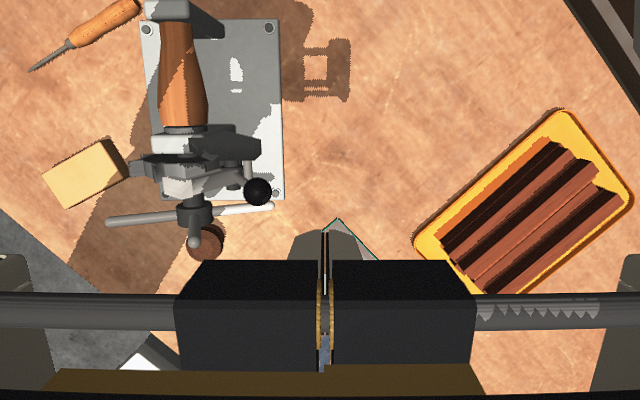

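Emit:
jog_arm --pt "4 0.2 0 0 0 0 1" --pt "8 0.2 0 0 0 0 1" --pt "10 0.2 0 0 0 0 1" --pt "10.4 0.2 0 0 0 0 1" --pt "10.4 0.2 0 0 0 0 1"

```text
t: 11.68
tool_pos: [0.622, 0.1931, 0.2252]
orientation: [0.586, 1.491, -0.597]
force: [-0.0, -0.2, 0.9]
opening: 0.0006
```

Emit:
jog_arm --pt "0 0 -1.2 0 0 0 1" --pt "0 0 -2.4 0 0 0 1" --pt "0 0 -3.4 0 0 0 1" --pt "0 0 -4.4 0 0 0 1" --pt "0 0 -5 0 0 0 1"

```text
t: 12.3
tool_pos: [0.5848, 0.2281, 0.225]
orientation: [0.586, 1.491, -0.596]
force: [0.7, -0.3, 0.6]
opening: 0.0006
```

```bash
python3 - <<'E'
from h import *
c=optics.read_camera("wrist"); cv2.imwrite("pics/w11.png",c["frame"][:,:,::-1])
c=optics.read_camera("side"); cv2.imwrite("pics/s11.png",cv2.resize(c["frame"][100:250,215:405,::-1],None,fx=4,fy=4))
plan((0.001,-.08,.224))
E
```

```text
t 12.4 loc [ 0.0015 -0.096   0.2249] w [0.5849 0.228  0.2249] F [-0.55  0.47 -0.07] q [ 0.29  0.21  1.39 -0.    1.55  1.05]
(0.001, -0.08, 0.224) cm [ 0.1  -0.04 -1.6 ] rv [ 0.1 -0.   0.4]
```

View pics/w11.png

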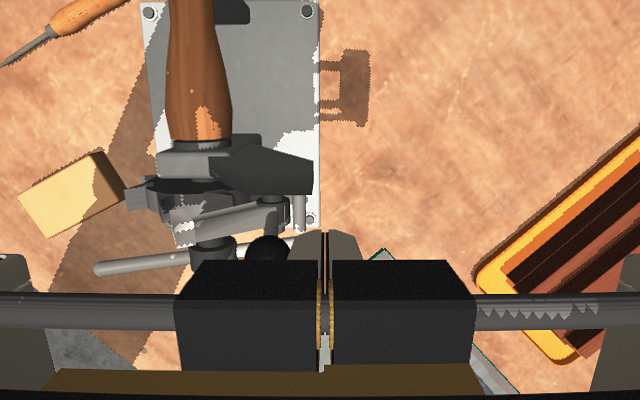

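View pics/s11.png

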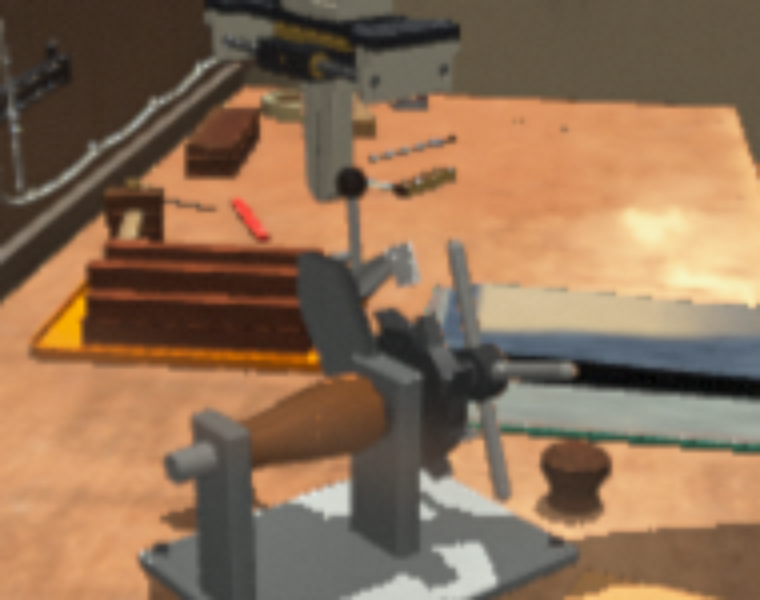

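The stem is near its balance point, with the ball at (350,182) in the side crop. I'll continue left slowly.

Emit:
jog_arm --pt "0 0 -0.6 0 0 0 1" --pt "0 0 -1.1 0 0 0 1" --pt "0 0 -1.6 0 0 0 1" --pt "0 0 -2.1 0 0 0 1" --pt "0 0 -2.4 0 0 0 1"

```text
t: 13.02
tool_pos: [0.5672, 0.2447, 0.225]
orientation: [0.585, 1.492, -0.596]
force: [-0.2, 0.2, -0.4]
opening: 0.0003
```

```bash
python3 - <<'E'
from h import *
c=optics.read_camera("wrist"); cv2.imwrite("pics/w12.png",c["frame"][:,:,::-1])
c=optics.read_camera("side"); cv2.imwrite("pics/s12.png",cv2.resize(c["frame"][100:250,215:405,::-1],None,fx=4,fy=4))
plan((0.001,-.067,.224))
E
```

```text
t 13.12 loc [ 0.0015 -0.0717  0.225 ] w [0.5672 0.2447 0.225 ] F [-0.25  0.3   0.35] q [ 0.33  0.18  1.42 -0.    1.55  1.08]
(0.001, -0.067, 0.224) cm [ 0.1  -0.04 -0.47] rv [ 0.1 -0.   0.4]
```

View pics/s12.png

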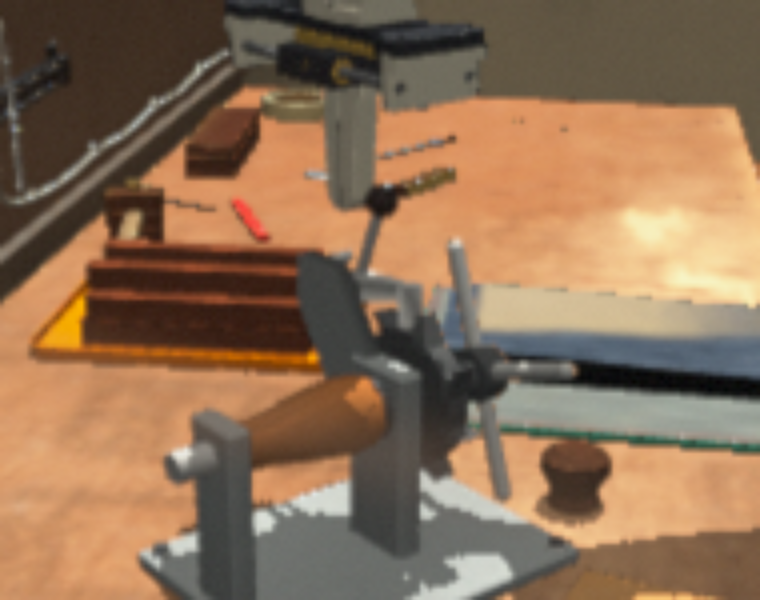

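The pawl has dropped, with the ball at (381,200), the same as when it was seated at the start. I'll withdraw to the right and up, then compare.

Emit:
jog_arm --pt "0 0 1.5 0 0 0 1" --pt "-2 0 3 0 0 0 1" --pt "-7 0 4 0 0 0 1" --pt "-12 0 5 0 0 0 1" --pt "-13 0 6 0 0 0 1"

```text
t: 13.75
tool_pos: [0.6139, 0.2034, 0.3603]
orientation: [0.589, 1.485, -0.592]
force: [-0.3, 0.0, 0.0]
opening: 0.0006
```

```bash
python3 - <<'E'
from h import *
W=optics.read_camera("wrist"); cv2.imwrite("pics/w13.png",W["frame"][:,:,::-1])
S=optics.read_camera("side"); fr=S["frame"][:,:,::-1]
a=cv2.imread("pics/side0.png")
cv2.imwrite("pics/s13.png",np.vstack([cv2.resize(i[140:240,275:385],None,fx=3,fy=3,interpolation=cv2.INTER_CUBIC) for i in (a,fr)]))
for i in (a,fr):
    g=i[140:160,295:325].max(2); m=(g<60).astype(np.uint8); k,_,st,ce=cv2.connectedComponentsWithStats(m)
    j=1+st[1:,4].argmax(); print("ball px",ce[j]+[295,140],st[j,4])
plan((0,-.13,.35))
E
```

```text
ball px [310.475 149.675] 40
ball px [310.57142857 149.71428571] 42
t 13.85 loc [ 0.0027 -0.1338  0.3563] w [0.6133 0.203  0.3563] F [-0.05  0.15 -0.22] q [ 0.24  0.25  1.1  -0.    1.79  1.  ]
(0, -0.13, 0.35) cm [ 0.63 -0.26 -0.39] rv [-0.   0.1  0.3]
```

View pics/s13.png

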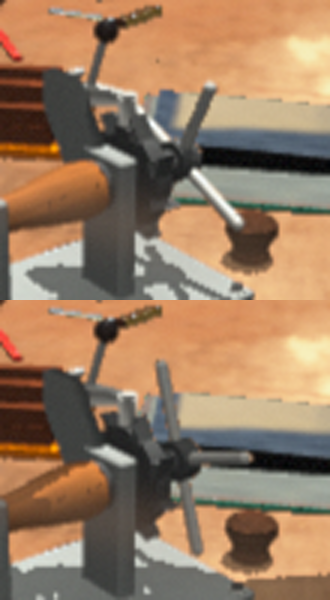

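View pics/w13.png

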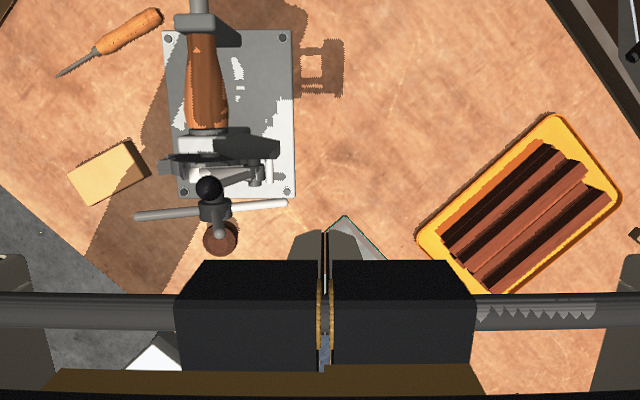

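The ball is back at its seated pixel, (310.6,149.7) against (310.5,149.7) at the start. The wheel is one notch on, the bystanders look undisturbed, and the gripper is clear.

```bash
python3 -c "
from plant import ticket
print(ticket.close_job())"
```

```text
the job is handed in; nothing more can be done
None
```

I did the three steps in the order asked and handed the job in at about 14 s of the 64 s allowed. With the gripper shut as a fingertip, I pushed the ball right until the pawl stayed up. I then pushed the upper spoke to turn the wheel back one notch and pushed the ball left until the pawl dropped.

**Pawl:** in the last side picture the ball is within about 0.1 pixel of where it sat when fully down at the start. I take that as fully seated.

**Wheel:** it turned about 43 to 44° (0.75 to 0.77 rad) by both the side and wrist cameras. That is just short of 45° by intent, to stay inside the notch's free play. Single spoke readings disagreed by a few degrees, so I used averages over opposite spokes.

**Other checks:**
- The sanding block, knob and carving tool look where they were in the last pictures; I judged this by eye and did not measure it.
- The wrist force reported after each move stayed below about 3 N.
- The gripper was clear of everything at hand-in.
- No check failed.

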